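# Reset the locked depth stop on the carving bench

### The arm

A 6-joint arm with a two-finger parallel gripper is mounted at the origin on the work surface. World frame = base frame: x ahead of the robot, y to its left, z up, the work surface at z = 0. Lengths are in mm, angles in rad, forces in N, time in s.
With the tool pointing down it reaches from about 300 to 775 mm from the base axis. Payload 14.6 kg.
Tool frame: the origin (TCP) lies between the finger pads; the fingertips stand 17 mm ahead of it and the grasp point (between the pads) lies 2 mm behind it (manip.tip_reach is the distance from the TCP to the fingertips, in mm); z points along the fingers, y is the line along which they close (so a half turn about z gives the same grasp; the last joint's range is limited). The gripper opens to 94 mm and grips with 3 to 60 N. Pads are 16 mm wide; open, the fingers measure 119 mm over their backs; the gripper's body (75 mm by 177 mm) begins 78 mm behind the grasp point.
Start: joints at [1.194, 0.3, 1.521, -0, 1.321, -0.067], TCP at [167.675, 523.807, 186.746] pointing down, gripper open.
Joint ranges: [-3.03, 3.03], [-0.79, 2.21], [0.23, 2.52], [-1.04, 4.18], [0, 3.07], [-2.55, 2.55]. Speed limits (rad/s): [2.22, 2.22, 2.57, 3.14, 3.14, 3.14].

### API

Orientations are given as [roll, pitch, yaw] about the fixed x, y, z axes, in that order (R = Rz(yaw) Ry(pitch) Rx(roll)).
In Python, from cell import manip, viewer gives the robot as it stands.
- The arm moves only by the tool apply_moves, never from a script. Its argument "moves" is a list of rows, each a list of 3 entries, a list of its own where there are three numbers: the shift along the tool's x, y, z each as a share of 0.25 m, from -1 to 1, then the turn, a rotation vector about the tool's x, y, z each as a share of pi rad, from -1 to 1, then the closure, from 0 (fully open) to 1 (shut). In form: [[[dx, dy, dz], [wx, wy, wz], grip], ...]. A call has 1 to 12 rows; each row is the pose to reach, as a shift and turn from the pose commanded when the call began, along the tool's axes at that moment, turning the shorter way round; what a row does not reach only later rows make up. A row lasts 1/12 s, in which the tool goes at most 41.7 mm and 7.16 degrees, less where a joint would pass 70% of its speed; a pose out of reach is approached as far as the arm can. A call with a number of a shift or a turn outside -1 to 1 is refused whole. A call with a gripper value outside its range is refused whole. The fingers move at their own pace and stop on an object; "squeeze" is the grip in N (left out, the last holds). Time passes only in rows, so rows that repeat a pose let the fingers close. It gives the time, the measured TCP pose, the force, the opening and the grip force at its end, in the units of the state.
- manip.read_state(): the state, without advancing time (a new reading comes with each control period).
- viewer.camera(name): name is "scene" or "side" or "wrist"; returns the picture (400x640x3 uint8, blue, green, red); there is no depth.
- viewer.camera_info(name): a dict with "camera_matrix" (3x3 intrinsics, pixels), "k1" (the pictures are not rectified: a ray, as slopes to the right and down, at radius r is drawn at 1 + k1 r^2 times it, then the intrinsics apply), "R" (3x3) and "t" (3): a world point X has camera coordinates R X + t. Camera axes: x right, y down, z forward; pixel columns grow to the right and rows downward; lengths in mm; the calibration is good to about 2 mm. A picture is of the moment at which its call begins: read the wrist's pose just before it. camera_info takes no time and is no camera call; for the wrist camera it gives the pose at the moment of the call.
- manip.sign_off(): hands the job in; it is judged then, once.
The state is a dict: "clock": time; "joints": joint angles; "qd": joint speeds; "effort": joint torques, N m; "eef_pos": TCP position; "eef_rot": TCP orientation; "wrist_force": force on the tool from outside, world axes, zero at the start; "moment": the same for the moment, N m; "finger_gap": finger opening in mm; "finger_force": force on a finger pad.
Only numpy, scipy, OpenCV 4.12 (cv2) and the standard library are available. Lean on these libraries where they do the work, as an engineer would, in place of code of your own. Each camera call takes 0.05 s, during which the arm holds its last target. There are 200 camera calls.

### The job

The depth stop on the carving bench needs a new setting: back off the knurled lock ring, turn the brass adjuster knob clockwise until the pointer rib on its top points at the index clip on the dial's rim, then tighten the lock ring again so that it is firmly nipped up but not forced. Do not shift the index clip, and leave the tools and other things on the bench where they are.

Things in the scene. Friction and masses are not known exactly. Their poses are not given: they have to be found in the camera images.
- stand: green depth-stop stand with round aluminium dial, bolted down. Origin on the bench top under the vertical screw axis; column 75 to 120 mm from the axis in -x; z up. Base 200 x 150 x 16 mm; dial 112 mm across, top face 115 mm high. On the axis above it: boss 34 mm across, lock ring, neck, brass knob; only these and the index clip rise above the dial
- ring_mid (a point): centre of the round knurled steel lock ring, on the screw axis, about 155 mm above the bench; the ring is 52 mm across and 18 mm high, its underside 31 mm above the dial; one dark line on its top (turns with it, not the pointer); grip it on any diameter, fingers straddling the knob above
- lock_ring (a joint): angle of the lock ring (rad), growing clockwise from above = tightening; 0.4 to 0.56 and tight at the start, its height fixed. A cam in it drives a washer 3 mm per rad down on the adjuster's shoulder; as the shoulder sinks with the knob, the ring must go further than before to be tight: feel for it. 0.3 N m of friction holds it where it is left, if not forced; surely loose 0.9 rad back from the start
- clamp: keyed washer hidden in the lock ring, driven down by it; origin on the axis near the ring's underside. Its force on the stem's shoulder is the clamp force: 35 to 90 N at the start, 0 when loose, 30 N about 0.35 rad past first touch, 80 N 0.65 rad, 200 N (forced) 1.1 rad past. It pushes the ring back with 0.003 N m per N: stop when the wrist moment, read between small steps, is 0.2 to 0.3 N m above the loose ring's
- knob_mid (a point): centre of the round knurled brass adjuster knob, on the screw axis, about 182 mm above the bench; the knob is 34 mm across and 24 mm high, its underside 6 mm above the top of the lock ring; grip it on any diameter
- adjuster (a joint): angle of the adjuster knob (rad), growing clockwise seen from above; about 0 at the start. It sinks 1 mm per rad. Loose, it turns with about 0.05 N m and stays where it is left; with the ring tight it is jammed by friction and must not be forced
- stem: the adjuster's screw stem with its foot under the head, which carries the knob and moves up and down but does not turn; origin on the axis at the knob's underside
- pointer_tip (a point): outer end of the dark pointer rib on the knob's top, 15 mm from the axis; its y axis points outward from the screw axis along the rib (stand +y at joint value 0)
- index (a joint): angle of the index clip round the dial (rad), on the same scale as joint adjuster: the pointer is at the clip when both are equal. The clip sits stiffly, 1.2 to 2.5 rad clockwise of the starting pointer
- index_tip (a point): top of the inner end of the small steel index clip on the dial's rim, 40 mm from the axis, 6 mm above the dial's face; its y axis points outward from the screw axis
- rosette: small round carved wooden rosette, 60 mm across, 14 mm thick, lying on the stand's base under the foot; a bystander, origin at the underside
- broad_chisel: wood chisel about 235 mm long lying flat along its x, blade 22 mm wide; a bystander, origin at the underside
- narrow_chisel: wood chisel about 235 mm long lying flat along its x, blade 10 mm wide; a bystander, origin at the underside
- mallet: round wooden carver's mallet standing on its head, 100 mm wide, 222 mm tall; a bystander, origin at the underside
- oilstone: oilstone in a wooden block, 190 x 66 x 34 mm; a bystander, origin at the underside
- wax_tin: round aluminium tin, 72 mm across, 45 mm tall; a bystander, origin at the underside
- brush: wooden bench brush, about 130 x 28 x 34 mm; a bystander, origin at the underside
Things that resemble listed ones, but are neither listed nor needed, are in the scene too. Leave any orange look-alike of the stand alone.

How it is judged (in metres and radians):
On the way, in this order (a step that is already met when the one before it is completed fails the run):
1. the lock ring is backed off and no longer clamps (contact force between clamp and stem below 1 N and value of joint lock_ring below 0.1 rad), for 0.2 s.
2. with the ring loose, the knob's pointer is turned to the index clip (angle between the y axis of pointer_tip and the y axis of index_tip, either way round below 0.15 rad and y of pointer_tip in the frame of index_tip above -0.035 m and contact force between clamp and stem below 5 N), for 0.3 s.
At the end, for the whole second after the job is handed in: the pointer rib points at the index clip within 0.15 rad (about 8 degrees), the lock ring clamps with 30 to 200 N, ring and knob at rest (angle between the y axis of pointer_tip and the y axis of index_tip, either way round below 0.15 rad and y of pointer_tip in the frame of index_tip above -0.035 m and contact force between clamp and stem between 30 and 200 N and velocity of joint each of lock_ring, adjuster below 0.05 rad/s); the robot touches nothing.
It fails at once if the index clip is shifted by more than 6 mm (distance of index_tip from where it was at the start of the episode above 0.006 m).
It fails at once if the lock ring is forced beyond 200 N (contact force between clamp and stem above 200 N).
It fails at once if a bystander is moved by more than 30 mm (distance of any of rosette, broad_chisel, narrow_chisel, mallet, oilstone, wax_tin, brush from where it was at the start of the episode above 0.03 m).
It also fails if it takes over 72 s, if anything falls off the work surface, if the arm or the gripper's body presses on something with over 40 N, if the wrist force passes 120 N, or if a joint passes its speed limit or range.

## Working session

There is one attempt and no reset: what is moved stays moved. The work goes in short steps, Python scripts to look and compute and a tool call to move; the robot and the scene stay as the last step left them, time stands still between calls to the robot, and variables do not carry over. Pictures are saved under pics/ and viewed, at most 10 in all, crops included, and the job is handed in when it is done.

Besides the shell and the picture viewer there is one more tool, called after ">>>" by a JSON object that holds its "api" and its "payload". apply_moves: Moves the arm, as the interface text tells. Shift numbers are shares of 0.25 m and turn numbers shares of pi rad, none past 1 either way. Its arguments: {"type":"object","properties":{"moves":{"type":"array"},"squeeze":{"type":"number"}},"required":["moves"]}

```bash
ls; mkdir -p pics; python3 - <<'E'
from cell import manip, viewer
import cv2
print(manip.read_state())
for n in("scene","side","wrist"):
    i=viewer.camera_info(n); print(n,i); cv2.imwrite(f"pics/{n}0.png",viewer.camera(n))
E
```

```text
pics
{'clock': 0.0, 'joints': array([ 1.19439822e+00,  3.00510278e-01,  1.52156606e+00,  2.50211657e-06,
        1.32069457e+00, -6.66003835e-02]), 'qd': array([ 2.20927889e-03, -1.64289520e-03,  1.63876915e-04,  2.06067244e-03,
        2.52176634e-04, -4.20333785e-05]), 'effort': array([ 4.70326063e-05, -5.31814206e+01, -3.52729189e+01,  7.07810232e-02,
        2.44234741e-02, -1.11682455e-04]), 'eef_pos': array([167.57622271, 523.55756656, 186.17120727]), 'eef_rot': array([-3.14041717e+00, -8.08325078e-05,  2.83179426e+00]), 'wrist_force': array([-1.17948811, -0.12680561,  0.1397512 ]), 'moment': array([ 0.0161608 , -0.03638501, -0.03239168]), 'finger_force': 0.0, 'finger_gap': 93.8631911422049}
scene {'camera_matrix': array([[493.29382742,   0.        , 317.15330001],
       [  0.        , 493.29382742, 204.34411294],
       [  0.        ,   0.        ,   1.        ]]), 'k1': -0.039895077855598406, 'R': array([[-0.55725111,  0.83008597, -0.02070002],
       [ 0.51089695,  0.32310881, -0.79660844],
       [-0.65456512, -0.45448651, -0.60414113]]), 't': array([ 313.64699431, -162.80
[... 158 characters left out ...]
  0.        ,   0.        ,   1.        ]]), 'k1': -0.006036441691191088, 'R': array([[ 0.7166468 , -0.69742558,  0.00386245],
       [-0.51260238, -0.53046897, -0.67516033],
       [ 0.472923  ,  0.48187159, -0.7376609 ]]), 't': array([-385.98610247,  346.84097259, 1090.68393615])}
wrist {'camera_matrix': array([[325.06853002,   0.        , 320.56500566],
       [  0.        , 325.06853002, 200.44952457],
       [  0.        ,   0.        ,   1.        ]]), 'k1': 0.004598771579103025, 'R': array([[ 0.30501195,  0.95234797, -0.00102512],
       [ 0.91996124, -0.29436067,  0.25888824],
       [ 0.24624993, -0.07990708, -0.96590674]]), 't': array([-549.41317611,  -28.94223218,  391.51647647])}
```

View pics/scene0.png

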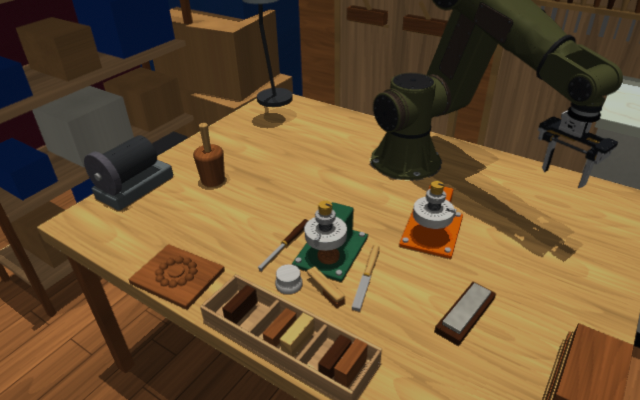

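View pics/side0.png

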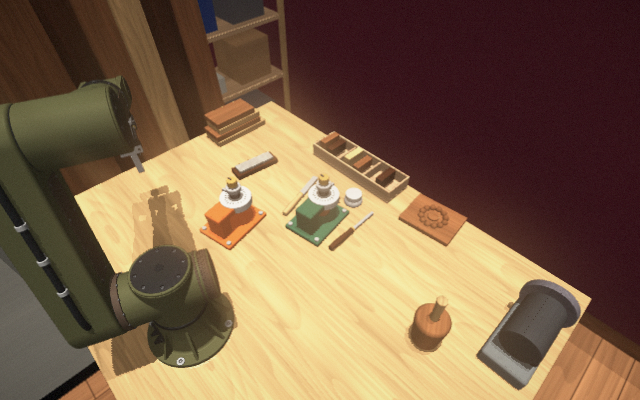

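The green stand's brass knob is at scene (325,209) and side (323,179). The only look-alike is the orange stand, with its knob at scene (436,187) and side (232,183). I choose the green one. Next I triangulate it and check it in a close crop.

```bash
cat > h.py <<'E'
from cell import manip, viewer
import numpy as np, cv2
from scipy.spatial.transform import Rotation as Rot
def ray(i,uv):
    K=i["camera_matrix"]; k=i["k1"]
    s=cv2.undistortPoints(np.array([[uv]],float),K,np.array([k,0,0,0.]))[0,0]
    d=i["R"].T@np.r_[s,1]; return -i["R"].T@i["t"], d/np.linalg.norm(d)
def onz(i,uv,z):
    c,d=ray(i,uv); return c+d*(z-c[2])/d[2]
def tri(rs):
    A=sum(np.eye(3)-np.outer(d,d) for c,d in rs); b=sum((np.eye(3)-np.outer(d,d))@c for c,d in rs)
    return np.linalg.solve(A,b)
def proj(i,X):
    x=i["R"]@np.asarray(X,float)+i["t"]; s=x[:2]/x[2]; s=s*(1+i["k1"]*(s@s))
    K=i["camera_matrix"]; return np.array([K[0,0]*s[0]+K[0,2],K[1,1]*s[1]+K[1,2]])
E
python3 - <<'E'
from h import *
rs=[];o=[]
for n,(x,y) in dict(scene=(325,209),side=(323,179)).items():
    im=cv2.imread(f"pics/{n}0.png"); i=viewer.camera_info(n)
    c=im[y-14:y+16,x-14:x+14]; hsv=cv2.cvtColor(c,cv2.COLOR_BGR2HSV)
    m=((hsv[...,0]>14)&(hsv[...,0]<32)&(hsv[...,1]>110)&(hsv[...,2]>60)).astype(np.uint8)
    nn,l,st,ce=cv2.connectedComponentsWithStats(m)
    for s,cc in zip(st[1:],ce[1:]):
        if s[4]>15: print(n,s,cc+[x-14,y-14])
    k=1+np.argmax(st[1:,4]); rs.append(ray(i,ce[k]+[x-14,y-14]))
    o.append(cv2.resize(im[y-45:y+45,x-45:x+45],(400,400),interpolation=cv2.INTER_CUBIC))
print(tri(rs)); [print(c+d*((182-c[2])/d[2])) for c,d in rs]
cv2.imwrite("pics/crop1.png",np.hstack(o))
E
```

```text
scene [  0   0  28  23 453] [322.49448124 203.50772627]
side [19  0  9  6 18] [332.44444444 166.88888889]
side [ 9  8 12 12 96] [323.47916667 178.77083333]
[584.30049754  35.83117259 187.62923127]
[578.30240895  31.50463734 182.        ]
[588.43576568  40.30448869 182.        ]
```

View pics/crop1.png

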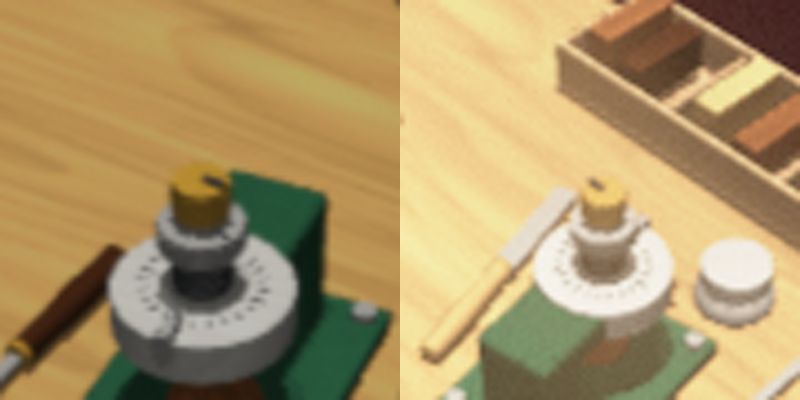

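```bash
python3 - <<'E'
from h import *
rs=[ray(viewer.camera_info(n),p) for n,p in dict(scene=(325.2,207.9),side=(323.9,179.2)).items()]
print(tri(rs)); [print(c+d*((182-c[2])/d[2])) for c,d in rs]
# rotated base line of stand: column
s=manip.read_state(); R=Rot.from_euler('xyz',s["eef_rot"]).as_matrix()
i=viewer.camera_info("wrist"); C=-i["R"].T@i["t"]
print("cam in tool",R.T@(C-s["eef_pos"]),"\n cam axes in tool\n",i["R"]@R)
print("clip",onz(viewer.camera_info("scene"),(280+168*.225,164+320*.225),121))
E
```

```text
[588.83017937  42.98909066 178.66360707]
[590.11415904  47.54279917 182.        ]
[587.97011082  37.7827702  182.        ]
cam in tool [ 7.33070818e+01 -1.30038126e-01 -1.98850718e+02] 
 cam axes in tool
 [[-1.75036754e-04  9.99999985e-01  1.84096872e-05]
 [-9.65892065e-01 -1.64299519e-04 -2.58944960e-01]
 [-2.58944953e-01 -6.31066561e-05  9.65892078e-01]]
clip [633.07726207  52.16014888 121.        ]
```

>>> {"api": "apply_moves", "payload": {"moves": [[[-0.3, -0.2, -0.456], [0, 0, 0], 0], [[-1, -0.6, -0.456], [0, 0, 0], 0], [[-1, -0.6, -0.456], [0, 0, 0], 0], [[-1, -0.6, -0.456], [0, 0, 0], 0], [[-1, -0.6, -0.456], [0, 0, 0], 0], [[-1, -0.6, -0.456], [0, 0, 0], 0], [[-1, -0.6, -0.456], [0, 0, 0], 0], [[-1, -0.6, -0.456], [0, 0, 0], 0], [[-1, -0.6, -0.456], [0, 0, 0], 0], [[-1, -0.6, -0.456], [0, 0, 0], 0]]}}

```text
clock: 0.98
eef_pos: [360.7, 304.0, 300.8]
eef_rot: [3.141, 0.0, 2.829]
wrist_force: [-0.0, -0.9, 0.1]
finger_gap: 93.9
finger_force: 0.0
```

>>> {"api": "apply_moves", "payload": {"moves": [[[-1, -0.6, 0], [0, 0, 0], 0], [[-1, -0.6, 0], [0, 0, 0], 0], [[-1, -0.6, 0], [0, 0, 0], 0], [[-1, -0.6, 0], [0, 0, 0], 0], [[-1, -0.6, 0], [0, 0, 0], 0], [[-1, -0.6, 0], [0, 0, 0], 0], [[-1, -0.6, 0], [0, 0, 0], 0], [[-1, -0.6, 0], [0, 0, 0], 0], [[-1, -0.6, 0], [0, 0, 0], 0]]}}

```text
clock: 1.73
eef_pos: [552.7, 85.6, 299.3]
eef_rot: [-3.141, -0.002, 2.83]
wrist_force: [-0.7, -0.0, 0.1]
finger_gap: 94.0
finger_force: 0.0
```

>>> {"api": "apply_moves", "payload": {"moves": [[[-0.19, -0.12, 0], [0, 0, 0.54], 0], [[-0.19, -0.12, 0], [0, 0, 0.54], 0], [[-0.19, -0.12, 0], [0, 0, 0.54], 0], [[-0.19, -0.12, 0], [0, 0, 0.54], 0], [[-0.19, -0.12, 0], [0, 0, 0.54], 0], [[-0.19, -0.12, 0], [0, 0, 0.54], 0], [[-0.19, -0.12, 0], [0, 0, 0.54], 0], [[-0.19, -0.12, 0], [0, 0, 0.54], 0], [[-0.19, -0.12, 0], [0, 0, 0.54], 0], [[-0.19, -0.12, 0], [0, 0, 0.54], 0], [[-0.19, -0.12, 0], [0, 0, 0.54], 0], [[-0.19, -0.12, 0], [0, 0, 0.54], 0]]}}

```text
clock: 2.73
eef_pos: [587.8, 45.1, 300.7]
eef_rot: [-3.141, -0.0, 1.328]
wrist_force: [0.5, 0.9, -0.3]
finger_gap: 94.0
finger_force: 0.0
```

>>> {"api": "apply_moves", "payload": {"moves": [[[0, 0, 0], [0, 0, 0.06], 0], [[0, 0, 0], [0, 0, 0.06], 0], [[0, 0, 0], [0, 0, 0.06], 0], [[0, 0, 0], [0, 0, 0.06], 0]]}}

```text
clock: 3.07
eef_pos: [588.0, 44.3, 300.7]
eef_rot: [-3.141, -0.0, 1.148]
wrist_force: [0.4, 0.1, 0.0]
finger_gap: 94.1
finger_force: 0.0
```

```bash
python3 - <<'E'
from h import *
s=manip.read_state(); print(s["joints"],s["eef_pos"],s["eef_rot"],s["moment"],s["wrist_force"])
cv2.imwrite("pics/w1.png",viewer.camera("wrist"))
np.save("w1.npy",np.r_[s["eef_pos"],s["eef_rot"]])
E
```

```text
[1.30908904e-02 3.37114862e-01 1.21256649e+00 1.64950282e-04
 1.59206108e+00 4.36162868e-01] [588.00110788  44.34875329 300.74538552] [-3.14138723e+00 -8.62007641e-05  1.14772783e+00] [-0.06906323  0.11771095 -0.04978486] [0.43409459 0.11890468 0.00982934]
```

View pics/w1.png

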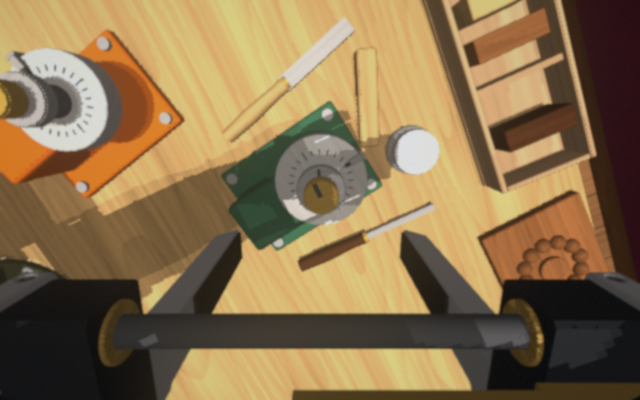

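```bash
python3 - <<'E'
from h import *
i=viewer.camera_info("wrist"); im=cv2.imread("pics/w1.png")
for uv in [(320,195)]: print(onz(i,uv,194),onz(i,uv,182))
print("dial",onz(i,(321,180),115))
c=im[120:240,245:405]; cv2.imwrite("pics/crop2.png",cv2.resize(c,(800,600),interpolation=cv2.INTER_CUBIC))
E
```

```text
[588.80315343  42.36738697 194.        ] [587.55362097  39.64251296 182.        ]
dial [589.33192392  40.90632783 115.        ]
```

View pics/crop2.png

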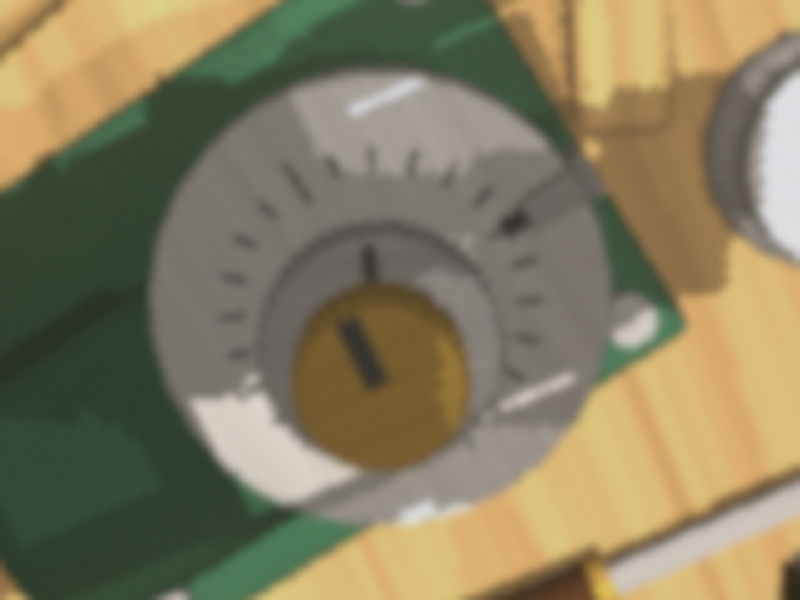

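The crop shows the brass knob centred at about px (321,195), with its dark rib running to (314,184). The index clip is at about (347,164) at its inner end and (363,153) outward. This is the green stand, so the choice holds.

```bash
python3 - <<'E'
from h import *
i=viewer.camera_info("wrist"); f=lambda u,v,z: onz(i,(245+u/5,120+v/5),z)
k=f(381,377,194); d=f(380,296,115); r=f(376,345,164)
p=f(347,322,194.5); q=f(376,386,194.5); c1=f(512,222,121); c2=f(590,168,119)
print(k,d,r)
a=(k+d)[:2]/2
an=lambda v: np.arctan2(v[1],v[0])
print("ptr",an(p[:2]-k[:2]),an((p-q)[:2]),"clip",an(c1[:2]-d[:2]),an(c2[:2]-d[:2]),an((c2-c1)[:2]),np.linalg.norm(c1[:2]-d[:2]),np.linalg.norm(c2[:2]-d[:2]))
E
```

```text
[589.69918643  41.52539703 194.        ] [589.73433554  41.8002472  115.        ] [588.5645208   41.43584394 164.        ]
ptr 1.6829987377599598 1.5607818467849903 clip 0.12380112330782471 0.14346734764269076 0.1759346566140957 36.17595534264025 58.072487786205755
```

>>> {"api": "apply_moves", "payload": {"moves": [[[-0.007, 0.01, 0.2], [0, 0, 0], 0], [[-0.007, 0.01, 0.4], [0, 0, 0], 0], [[-0.007, 0.01, 0.5], [0, 0, 0], 0], [[-0.007, 0.01, 0.583], [0, 0, 0], 0], [[-0.007, 0.01, 0.583], [0, 0, 0], 0], [[-0.007, 0.01, 0.583], [0, 0, 0], 0], [[-0.007, 0.01, 0.583], [0, 0, 0], 0.3], [[-0.007, 0.01, 0.583], [0, 0, 0], 0.36], [[-0.007, 0.01, 0.583], [0, 0, 0], 0.4], [[-0.007, 0.01, 0.583], [0, 0, 0], 0.4], [[-0.007, 0.01, 0.583], [0, 0, 0], 0.4]], "squeeze": 8}}

```text
clock: 4.03
eef_pos: [590.3, 40.0, 155.7]
eef_rot: [3.141, -0.0, 1.143]
wrist_force: [-0.5, 0.5, -0.3]
finger_gap: 64.0
finger_force: 0.0
```

```bash
python3 -c "
from h import *
s=manip.read_state(); print(s)"
```

```text
{'clock': 4.0333, 'joints': array([ 5.72858431e-03,  4.17065868e-01,  1.43619511e+00, -3.33056185e-05,
        1.28729429e+00,  4.33101482e-01]), 'qd': array([-0.00048289,  0.0047847 ,  0.00442709, -0.00029682, -0.0004526 ,
       -0.00036878]), 'effort': array([ 3.40938906e-02, -5.96492922e+01, -3.50754583e+01,  7.24529265e-02,
       -9.49187321e-03, -3.71126487e-03]), 'eef_pos': array([590.28201935,  39.9728659 , 155.69539417]), 'eef_rot': array([ 3.14063763e+00, -4.06346068e-04,  1.14343292e+00]), 'wrist_force': array([-0.52947949,  0.52504731, -0.25551334]), 'moment': array([-0.06001642,  0.09311376, -0.00882068]), 'finger_force': 0.0, 'finger_gap': 63.991296039067684}
```

>>> {"api": "apply_moves", "payload": {"moves": [[[0.002, -0.005, 0], [0, 0, 0], 0.42], [[0.002, -0.005, 0], [0, 0, 0], 0.46], [[0.002, -0.005, 0], [0, 0, 0], 0.5], [[0.002, -0.005, 0], [0, 0, 0], 0.6], [[0.002, -0.005, 0], [0, 0, 0], 0.6], [[0.002, -0.005, 0], [0, 0, 0], 0.6]], "squeeze": 40}}

```text
clock: 4.53
eef_pos: [588.9, 41.1, 154.9]
eef_rot: [-3.141, 0.0, 1.143]
wrist_force: [-3.1, 1.1, 1.3]
finger_gap: 37.8
finger_force: 1.5
```

```bash
python3 -c "
from h import *
s=manip.read_state(); print(s['moment'],s['joints'],s['finger_gap'],s['finger_force'],s['eef_pos'],s['wrist_force'])"
```

```text
[ 0.18832443  0.65313257 -0.01985466] [7.46594277e-03 4.15904411e-01 1.43963678e+00 2.45555394e-04
 1.28685910e+00 4.34863181e-01] 37.803644474294494 1.540830284357071 [588.85168148  41.06563962 154.94112226] [-3.14283577  1.14226616  1.25065364]
```

The finger gap of 38 mm is smaller than the 52 mm ring, so I look before doing anything else.

```bash
python3 - <<'E'
from h import *
o=[]
for n in ("scene","side","wrist"):
    im=viewer.camera(n); i=viewer.camera_info(n); cv2.imwrite(f"pics/{n}2.png",im)
    x,y=proj(i,[589.5,41.6,165]).astype(int); print(n,x,y)
    h=45 if n!="wrist" else 80
    y=min(max(y,h),400-h)
    o.append(cv2.resize(im[y-h:y+h,x-h:x+h],(266,266),interpolation=cv2.INTER_CUBIC))
cv2.imwrite("pics/crop3.png",np.hstack(o))
E
```

```text
scene 323 212
side 323 182
wrist 318 237
```

View pics/crop3.png

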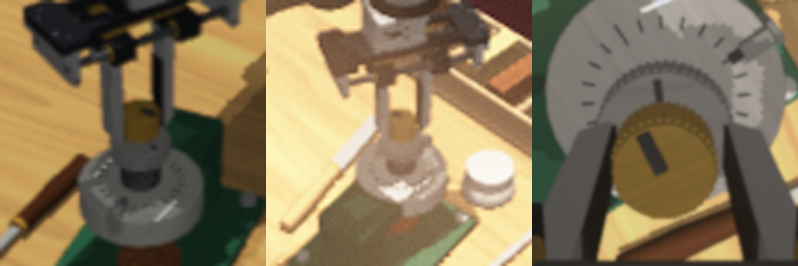

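```bash
python3 - <<'E'
from h import *
s=manip.read_state(); R=Rot.from_euler('xyz',s["eef_rot"]).as_matrix(); p=s["eef_pos"]
print(manip.tip_reach,s["finger_gap"],s["finger_force"],p)
for n,h,off in(("scene",45,0),("side",45,1),("wrist",80,2)):
    i=viewer.camera_info(n); x,y=proj(i,[589.5,41.6,165]).astype(int); y=min(max(y,h),400-h)
    for nm,X in dict(tipL=p+R@[0,19,17],tipR=p+R@[0,-19,17],ringtop=[589.5,41.6,164],ringbot=[589.5,41.6,146],knobtop=[589.5,41.6,194],dial=[589.5,41.6,115]).items():
        print(n,nm,((proj(i,X)-[x-h,y-h])*266/(2*h)+[266*off,0]).round())
im=[cv2.imread(f"pics/{n}2.png") for n in("scene","wrist")]
a=cv2.resize(im[0][172:242,288:358],(400,400),interpolation=cv2.INTER_CUBIC)
b=cv2.resize(im[1][180:340,240:400],(400,400),interpolation=cv2.INTER_CUBIC)
cv2.imwrite("pics/crop4.png",np.hstack([a,b]))
E
```

```text
17.0 37.75034372721906 2.205820530653 [588.77366173  41.09357335 154.90381061]
scene tipL [116. 165.]
scene tipR [153. 150.]
scene ringtop [134. 135.]
scene ringbot [135. 151.]
scene knobtop [134. 107.]
scene dial [135. 178.]
side tipL [415. 147.]
side tipR [385. 154.]
side ringtop [400. 134.]
side ringbot [400. 145.]
side knobtop [400. 115.]
side dial [400. 163.]
wrist tipL [710. 112.]
wrist tipR [620. 112.]
wrist ringtop [666. 133.]
wrist ringbot [666. 117.]
wrist knobtop [665. 167.]
wrist dial [666.  94.]
```

View pics/crop4.png

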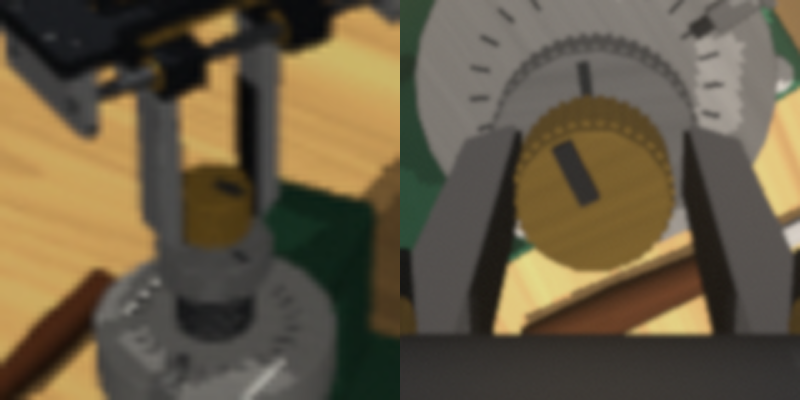

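```bash
python3 - <<'E'
from h import *
s=manip.read_state(); R=Rot.from_euler('xyz',s["eef_rot"]).as_matrix(); p=s["eef_pos"]
i=viewer.camera_info("wrist")
for z in(17,0,-10,-20): print(z,"open",proj(i,p+R@[0,47,z]).round(),proj(i,p+R@[0,-47,z]).round(),"now",proj(i,p+R@[0,19,z]).round(),proj(i,p+R@[0,-19,z]).round(),proj(i,p+R@[0,26,z]).round())
print(s["finger_force"],s["moment"],s["clock"])
E
```

```text
17 open [385. 224.] [251. 224.] now [345. 224.] [291. 224.] [355. 224.]
0 open [390. 233.] [245. 233.] now [347. 233.] [289. 233.] [358. 233.]
-10 open [393. 239.] [242. 239.] now [348. 239.] [287. 239.] [359. 239.]
-20 open [397. 245.] [238. 245.] now [350. 245.] [285. 245.] [361. 245.]
2.205820530653 [0.14427885 0.93165246 0.04192302] 4.6833
```

The close crop shows the fingertips ending above the ring, beside the knob, at about z 165–175. That makes the fingers look about 30 mm shorter than stated. I test this by opening, going 17 mm lower (safe either way) and closing again.

>>> {"api": "apply_moves", "payload": {"moves": [[[0, 0, 0], [0, 0, 0], 0.2], [[0, 0, 0], [0, 0, 0], 0.2], [[0, 0, 0], [0, 0, 0], 0.2], [[0, 0, 0.03], [0, 0, 0], 0.2], [[0, 0, 0.068], [0, 0, 0], 0.2], [[0, 0, 0.068], [0, 0, 0], 0.2], [[0, 0, 0.068], [0, 0, 0], 0.35], [[0, 0, 0.068], [0, 0, 0], 0.4], [[0, 0, 0.068], [0, 0, 0], 0.5], [[0, 0, 0.068], [0, 0, 0], 0.55], [[0, 0, 0.068], [0, 0, 0], 0.6], [[0, 0, 0.068], [0, 0, 0], 0.6]], "squeeze": 10}}

```text
clock: 5.68
eef_pos: [587.2, 41.9, 138.0]
eef_rot: [-3.136, 0.001, 1.144]
wrist_force: [-15.1, 4.4, 6.1]
finger_gap: 51.6
finger_force: 10.0
```

```bash
python3 - <<'E'
from h import *
s=manip.read_state(); print(s['moment'],s['wrist_force'],s['finger_gap'],s['finger_force'],s['eef_pos'])
o=[]
for n in ("scene","wrist"):
    im=viewer.camera(n); i=viewer.camera_info(n); cv2.imwrite(f"pics/{n}3.png",im)
    h=35 if n!="wrist" else 80
    x,y=proj(i,[589.5,41.6,165]).astype(int); y=min(max(y,h),400-h)
    o.append(cv2.resize(im[y-h:y+h,x-h:x+h],(400,400),interpolation=cv2.INTER_CUBIC))
cv2.imwrite("pics/crop5.png",np.hstack(o))
E
```

```text
[1.06239378 3.25316928 0.02121061] [-15.08239947   4.40123064   6.10584788] 51.62291848865757 9.999646358191967 [587.1989545   41.93956608 137.96097723]
```

The gap is now 51.6 mm, so the ring is held and the fingertips really sit about 10–20 mm above the TCP. I recentre to remove the side load, go 4 mm lower and grip.

>>> {"api": "apply_moves", "payload": {"moves": [[[0, -0.008, 0], [0, 0, 0], 0.38], [[0, -0.008, 0.016], [0, 0, 0], 0.38], [[0, -0.008, 0.016], [0, 0, 0], 0.38], [[0, -0.008, 0.016], [0, 0, 0], 0.5], [[0, -0.008, 0.016], [0, 0, 0], 0.6], [[0, -0.008, 0.016], [0, 0, 0], 0.6], [[0, -0.008, 0.016], [0, 0, 0], 0.6]], "squeeze": 40}}

```text
clock: 6.37
eef_pos: [587.1, 41.8, 133.9]
eef_rot: [-3.141, 0.0, 1.143]
wrist_force: [-3.5, 0.8, 0.5]
finger_gap: 51.4
finger_force: 40.0
```

```bash
cat > st.py <<'E'
from h import *
s=manip.read_state(); R=Rot.from_euler('xyz',s["eef_rot"]).as_matrix()
print(s['clock'],'M',s['moment'].round(3),'F',s['wrist_force'].round(1),'Ftool',(R.T@s['wrist_force']).round(1),s['finger_gap'].round(1),s['finger_force'].round(1),s['eef_pos'].round(1),s['eef_rot'].round(3),'q6',s['joints'][5].round(3),s['effort'][5].round(3))
E
python3 st.py
```

```text
Traceback (most recent call last):
  File "st.py", line 3, in <module>
    print(s['clock'],'M',s['moment'].round(3),'F',s['wrist_force'].round(1),'Ftool',(R.T@s['wrist_force']).round(1),s['finger_gap'].round(1),s['finger_force'].round(1),s['eef_pos'].round(1),s['eef_rot'].round(3),'q6',s['joints'][5].round(3),s['effort'][5].round(3))
                                                                                                                    ^^^^^^^^^^^^^^^^^^^^^
AttributeError: 'float' object has no attribute 'round'
```

>>> {"api": "apply_moves", "payload": {"moves": [[[0, 0, 0], [0, 0, -0.03], 0.6], [[0, 0, 0], [0, 0, -0.06], 0.6], [[0, 0, 0], [0, 0, -0.09], 0.6], [[0, 0, 0], [0, 0, -0.12], 0.6], [[0, 0, 0], [0, 0, -0.15], 0.6], [[0, 0, 0], [0, 0, -0.18], 0.6], [[0, 0, 0], [0, 0, -0.21], 0.6], [[0, 0, 0], [0, 0, -0.24], 0.6], [[0, 0, 0], [0, 0, -0.27], 0.6], [[0, 0, 0], [0, 0, -0.3], 0.6], [[0, 0, 0], [0, 0, -0.34], 0.6], [[0, 0, 0], [0, 0, -0.34], 0.6]]}}

```text
clock: 7.37
eef_pos: [586.1, 41.7, 133.9]
eef_rot: [-3.139, -0.002, 2.22]
wrist_force: [-11.6, -0.2, 3.7]
finger_gap: 50.9
finger_force: 40.0
```

```bash
cat > st.py <<'E'
from h import *
np.set_printoptions(suppress=True,precision=3)
s=manip.read_state(); R=Rot.from_euler('xyz',s["eef_rot"]).as_matrix()
print(s['clock'],'M',s['moment'],'Ftool',R.T@s['wrist_force'],s['finger_gap'],s['finger_force'],s['eef_pos'],s['eef_rot'],'q6',s['joints'][5],s['effort'][5])
E
python3 st.py
```

```text
7.3667 M [-0.01   2.227  0.241] Ftool [ 6.897 -9.403 -3.669] 50.93952214509656 39.99971330165863 [586.082  41.701 133.853] [-3.139 -0.002  2.22 ] q6 -0.6400894863705741 -2.423061579465866
```

>>> {"api": "apply_moves", "payload": {"moves": [[[0, 0, 0], [0, 0, -0.34], 0.3], [[0, 0, 0], [0, 0, 0], 0.3], [[0.004, -0.005, 0], [0, 0, 0], 0.3], [[0.004, -0.005, -0.05], [0, 0, 0], 0.3], [[0.004, -0.005, -0.092], [0, 0, 0], 0.3], [[0.004, -0.005, -0.092], [0, 0, 0], 0.3], [[0.004, -0.005, -0.092], [0, 0, 0], 0.3]]}}

```text
clock: 7.95
eef_pos: [586.1, 41.8, 157.6]
eef_rot: [3.14, 0.001, 2.212]
wrist_force: [-0.4, 0.9, -0.9]
finger_gap: 65.9
finger_force: 0.0
```

```bash
python3 - <<'E'
exec(open("st.py").read())
i=viewer.camera_info("wrist"); im=viewer.camera("wrist"); cv2.imwrite("pics/w4.png",im)
x,y=proj(i,[586.5,41.6,165]).astype(int); print(x,y)
c=im[140:340,x-130:x+130]; cv2.imwrite("pics/crop6.png",cv2.resize(c,(780,600),interpolation=cv2.INTER_CUBIC))
E
```

```text
7.95 M [-0.036 -0.02   0.014] Ftool [0.97  0.272 0.862] 65.88349685184612 0.0 [586.09   41.798 157.625] [3.14  0.001 2.212] q6 -0.6318870865244933 -0.0030342692480189726
319 235
```

View pics/crop6.png

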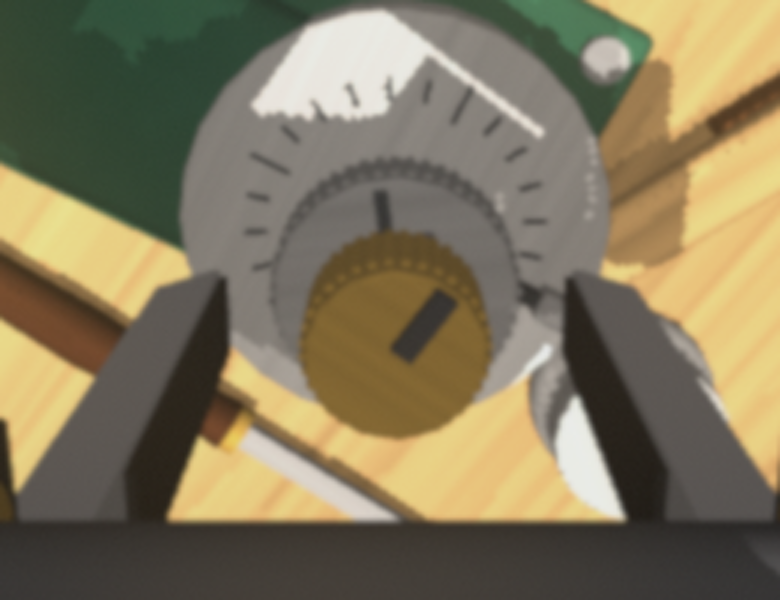

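The crop shows that the ring mark (380,210) turned together with the gripper, so the ring is backed off by about 1.07 rad. The rib tip is at crop (447,297) and the clip's inner end at (530,295).

```bash
python3 - <<'E'
from h import *
i=viewer.camera_info("wrist"); f=lambda u,v,z: onz(i,(189+u/3,140+v/3),z)
an=lambda v: np.arctan2(v[1],v[0])
k=f(396,348,194); t=f(446,297,194.5); b=f(402,354,194.5); d=f(395,211,115); c=f(530,295,121); o=f(550,300,119)
print(k,d,"c",c,t,np.hypot(*(t-k)[:2]),np.hypot(*(c-d)[:2]))
print("ptr",an((t-k)[:2]),an((t-b)[:2]),"clip",an((c-d)[:2]), an((c-k)[:2]))
E
```

```text
[587.19146603  41.83254321 194.        ] [585.93873997  43.31782805 115.        ] c [626.1863177   47.43335392 121.        ] [588.29216857  55.14110557 194.5       ] 13.354002334460331 40.457447607352385
ptr 1.4882777925173318 1.5950193081510549 clip 0.101901064725112 0.14265387415250677
```

>>> {"api": "apply_moves", "payload": {"moves": [[[0, 0, 0], [0, 0, 0], 0.45], [[0, 0, 0], [0, 0, 0], 0.55], [[0, 0, 0], [0, 0, 0], 0.6], [[0, 0, 0], [0, 0, 0], 0.7], [[0, 0, 0], [0, 0, 0], 0.75], [[0, 0, 0], [0, 0, 0], 0.75]], "squeeze": 20}}

```text
clock: 8.5
eef_pos: [585.8, 41.9, 156.9]
eef_rot: [3.141, -0.0, 2.211]
wrist_force: [1.0, 0.0, -0.3]
finger_gap: 33.5
finger_force: 20.0
```

```bash
python3 st.py
```

```text
8.5 M [ 0.053 -0.276  0.009] Ftool [-0.579  0.847  0.276] 33.531746329540695 19.999419450759888 [585.792  41.935 156.871] [ 3.141 -0.     2.211] q6 -0.6317235395643983 -0.0007414221181534231
```

The knob is gripped at 33.5 mm. Now I turn it clockwise in two halves and check that it moves freely.

>>> {"api": "apply_moves", "payload": {"moves": [[[0, 0, 0], [0, 0, 0.02], 0.75], [[0, 0, 0], [0, 0, 0.04], 0.75], [[0, 0, 0], [0, 0, 0.06], 0.75], [[0, 0, 0], [0, 0, 0.08], 0.75]]}}

```text
clock: 8.83
eef_pos: [586.0, 42.1, 156.7]
eef_rot: [3.141, -0.0, 1.957]
wrist_force: [5.6, 2.3, -4.5]
finger_gap: 33.8
finger_force: 20.0
```

```bash
python3 st.py
```

```text
8.8333 M [ 0.346 -0.898  0.042] Ftool [0.028 6.051 4.553] 33.792826783404074 19.99630182981491 [586.029  42.065 156.678] [ 3.141 -0.     1.957] q6 -0.37733383055672326 -1.517043225467205
```

>>> {"api": "apply_moves", "payload": {"moves": [[[0, 0, 0], [0, 0, 0.03], 0.75], [[0, 0, 0], [0, 0, 0.06], 0.75], [[0, 0, 0], [0, 0, 0.09], 0.75], [[0, 0, 0], [0, 0, 0.12], 0.75], [[0, 0, 0], [0, 0, 0.15], 0.75], [[0, 0, 0], [0, 0, 0.18], 0.75], [[0, 0, 0], [0, 0, 0.21], 0.75], [[0, 0, 0], [0, 0, 0.24], 0.75], [[0, 0, 0], [0, 0, 0.27], 0.75], [[0, 0, 0.006], [0, 0, 0.3], 0.75], [[0, 0, 0.006], [0, 0, 0.34], 0.75], [[0, 0, 0.006], [0, 0, 0.375], 0.75]]}}

```text
clock: 9.83
eef_pos: [587.4, 41.8, 155.5]
eef_rot: [3.139, -0.003, 0.776]
wrist_force: [15.4, -0.0, -7.9]
finger_gap: 33.5
finger_force: 20.0
```

>>> {"api": "apply_moves", "payload": {"moves": [[[0, 0, 0], [0, 0, 0], 0.75], [[0, 0, 0], [0, 0, 0], 0.3], [[0, 0, 0], [0, 0, 0], 0.3], [[0, 0, 0], [0, 0, 0], 0.3], [[0, 0, 0], [0, 0, 0], 0.3]]}}

```text
clock: 10.25
eef_pos: [585.6, 41.8, 155.5]
eef_rot: [-3.141, 0.0, 0.782]
wrist_force: [0.9, 0.2, 0.7]
finger_gap: 57.1
finger_force: 0.0
```

```bash
python3 - <<'E'
exec(open("st.py").read())
i=viewer.camera_info("wrist"); im=viewer.camera("wrist"); cv2.imwrite("pics/w5.png",im)
x,y=proj(i,[586,41.8,165]).astype(int); print(x,y)
c=im[140:340,x-130:x+130]; cv2.imwrite("pics/crop7.png",cv2.resize(c,(780,600),interpolation=cv2.INTER_CUBIC))
E
```

```text
10.25 M [-0.067  0.127  0.056] Ftool [ 0.756  0.461 -0.693] 57.07827627479019 0.0 [585.573  41.842 155.514] [-3.141  0.     0.782] q6 0.7975459450291688 -0.001675339553912636
318 239
```

View pics/crop7.png

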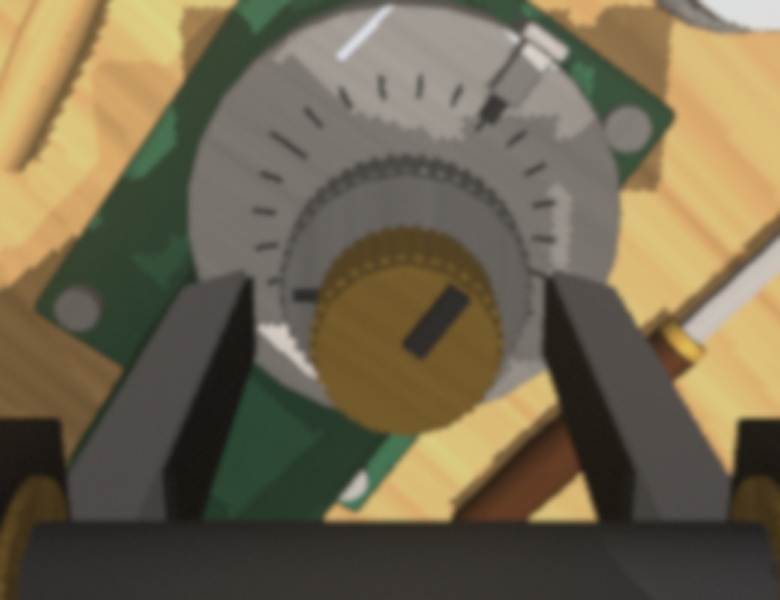

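```bash
cat > ang.py <<'E'
from h import *
def meas(path,i,z=192.5):
    im=cv2.imread(path); hsv=cv2.cvtColor(im,cv2.COLOR_BGR2HSV)
    u,v=proj(i,[585.8,41.8,z]).astype(int)
    br=((hsv[...,0]>12)&(hsv[...,0]<32)&(hsv[...,1]>100)&(hsv[...,2]>60)).astype(np.uint8)
    w=np.zeros_like(br); cv2.circle(w,(int(u),int(v)),30,1,-1)
    dk=((cv2.cvtColor(im,cv2.COLOR_BGR2GRAY)<62)&(w>0)).astype(np.uint8)
    n,l,st,ce=cv2.connectedComponentsWithStats(dk)
    k=1+np.argmax(st[1:,4]*(np.hypot(*(ce[1:]-[u,v]).T)<22))
    ys,xs=np.nonzero(l==k); print("rib px",st[k],ce[k],"pred centre",u,v)
    P=np.array([onz(i,(x,y),z+.5)[:2] for x,y in zip(xs,ys)]); m=P.mean(0); e=np.linalg.svd(P-m)[2][0]
    if e@(m-[585.8,41.8])<0: e=-e
    print("len",np.ptp((P-m)@e),"wid",np.ptp((P-m)@[e[1],-e[0]]),"rib angle",np.arctan2(e[1],e[0]),"centroid",m, "ang from axis",np.arctan2(*(m-[585.8,41.8])[::-1]))
E
python3 - <<'E'
from ang import *
i=viewer.camera_info("wrist"); f=lambda u,v,z: onz(i,(188+u/3,140+v/3),z)
an=lambda v: np.arctan2(v[1],v[0])
k=f(407,343,192.5); t=f(458,293,193); b=f(414,350,193); d=f(405,210,115); c=f(490,112,121); o=f(545,45,119)
print(k,d,c,t)
print("ptr",an((t-k)[:2]),an((t-b)[:2]),"clip",an((c-d)[:2]),an((o-d)[:2]),an((o-c)[:2]),[an(p[:2]-[585.8,41.8]) for p in (c,o)])
meas("pics/w5.png",i)
E
```

```text
[589.65909255  41.1638411  192.5       ] [591.03413758  42.23739265 115.        ] [624.43670418  46.42853766 121.        ] [602.93855486  41.69358378 193.        ]
ptr 0.03987073610575372 0.166607760438 clip 0.12482142057033158 0.11481847705737348 0.0984991050654766 [np.float64(0.11922820094203262), np.float64(0.11204506261413402)]
rib px [323 236  20  23 203] [332.24137931 247.5320197 ] pred centre 317 258
len 13.486583307074467 wid 4.8350049885677855 rib angle 0.1619030621385476 centroid [595.81621518  40.85269651] ang from axis -0.0942965030936883
```

The rib direction is about 0.15 rad and the clip about 0.12 rad, so the pointer is at the clip. Next I turn the tool back, go down and grip the ring.

>>> {"api": "apply_moves", "payload": {"moves": [[[0, 0, 0], [0, 0, -0.04], 0.25], [[0, 0, 0], [0, 0, -0.08], 0.25], [[0, 0, 0], [0, 0, -0.12], 0.25], [[0, 0, 0], [0, 0, -0.16], 0.25], [[0, 0, 0], [0, 0, -0.2], 0.25], [[0, 0, 0], [0, 0, -0.24], 0.25], [[0, 0, 0], [0, 0, -0.28], 0.25], [[0, 0, 0], [0, 0, -0.32], 0.25], [[0, 0, 0], [0, 0, -0.36], 0.25], [[0, 0, 0], [0, 0, -0.39], 0.25], [[0, 0, 0], [0, 0, -0.39], 0.25], [[0, 0, 0], [0, 0, -0.39], 0.25]]}}

```text
clock: 11.3
eef_pos: [585.7, 41.8, 155.5]
eef_rot: [-3.142, -0.0, 2.004]
wrist_force: [-0.9, -0.4, 0.1]
finger_gap: 70.6
finger_force: 0.0
```

>>> {"api": "apply_moves", "payload": {"moves": [[[0, 0, 0.03], [0, 0, 0], 0.25], [[0, 0, 0.06], [0, 0, 0], 0.25], [[0, 0, 0.086], [0, 0, 0], 0.25], [[0, 0, 0.086], [0, 0, 0], 0.25], [[0, 0, 0.086], [0, 0, 0], 0.38], [[0, 0, 0.086], [0, 0, 0], 0.42], [[0, 0, 0.086], [0, 0, 0], 0.5], [[0, 0, 0.086], [0, 0, 0], 0.6], [[0, 0, 0.086], [0, 0, 0], 0.6], [[0, 0, 0.086], [0, 0, 0], 0.6]], "squeeze": 40}}

```text
clock: 12.13
eef_pos: [586.1, 41.9, 134.3]
eef_rot: [3.14, 0.0, 2.007]
wrist_force: [3.4, 0.9, 0.6]
finger_gap: 51.6
finger_force: 40.0
```

```bash
python3 st.py
```

```text
12.1333 M [ 0.236 -0.693 -0.076] Ftool [-0.623  3.493 -0.613] 51.59304803451702 39.9999475479126 [586.117  41.935 134.332] [3.14  0.    2.007] q6 -0.42743389242173424 -0.024417900131084025
```

>>> {"api": "apply_moves", "payload": {"moves": [[[0, 0, 0], [0, 0, 0.02], 0.6], [[0, 0, 0], [0, 0, 0.04], 0.6], [[0, 0, 0], [0, 0, 0.06], 0.6], [[0, 0, 0], [0, 0, 0.08], 0.6], [[0, 0, 0], [0, 0, 0.1], 0.6], [[0, 0, 0], [0, 0, 0.1], 0.6]]}}

```text
clock: 12.63
eef_pos: [586.4, 42.0, 134.3]
eef_rot: [3.14, 0.0, 1.689]
wrist_force: [6.2, 2.6, -0.4]
finger_gap: 51.1
finger_force: 40.0
```

```bash
python3 st.py
```

```text
12.6333 M [ 0.333 -1.226 -0.181] Ftool [1.877 6.498 0.399] 51.13395640074933 40.00013887882233 [586.433  42.009 134.32 ] [3.14  0.    1.689] q6 -0.1093687405931901 1.2878408655524254
```

>>> {"api": "apply_moves", "payload": {"moves": [[[0, 0, 0], [0, 0, 0.02], 0.6], [[0, 0, 0], [0, 0, 0.04], 0.6], [[0, 0, 0], [0, 0, 0.06], 0.6], [[0, 0, 0], [0, 0, 0.08], 0.6], [[0, 0, 0], [0, 0, 0.1], 0.6], [[0, 0, 0], [0, 0, 0.1], 0.6]]}}

```text
clock: 13.13
eef_pos: [586.8, 42.0, 134.4]
eef_rot: [3.139, -0.001, 1.375]
wrist_force: [10.7, 1.8, -2.8]
finger_gap: 51.1
finger_force: 40.0
```

```bash
python3 st.py
```

```text
13.1333 M [ 0.258 -1.647 -0.114] Ftool [ 3.856 10.118  2.791] 51.14527228244172 39.99952554702759 [586.797  42.005 134.363] [ 3.139 -0.001  1.375] q6 0.20479337046209584 1.2893562018871307
```

>>> {"api": "apply_moves", "payload": {"moves": [[[0.001, 0.004, 0], [0, 0, 0.02], 0.6], [[0.001, 0.004, 0], [0, 0, 0.04], 0.6]]}}

```text
clock: 13.3
eef_pos: [587.0, 42.0, 134.3]
eef_rot: [3.141, -0.0, 1.251]
wrist_force: [2.2, 1.2, 2.0]
finger_gap: 50.6
finger_force: 40.0
```

```bash
python3 st.py
```

```text
13.3 M [ 0.069 -0.392  0.244] Ftool [ 1.869  1.67  -2.006] 50.565142047175634 39.99821662902832 [586.962  41.979 134.308] [ 3.141 -0.     1.251] q6 0.3289880569820105 -1.554681770503521
```

>>> {"api": "apply_moves", "payload": {"moves": [[[0, 0, 0], [0, 0, 0.02], 0.6], [[0, 0, 0], [0, 0, 0.04], 0.6]]}}

```text
clock: 13.47
eef_pos: [587.1, 41.9, 134.3]
eef_rot: [3.141, -0.0, 1.125]
wrist_force: [3.7, 0.4, 0.7]
finger_gap: 50.9
finger_force: 40.0
```

```bash
python3 st.py
```

```text
13.4667 M [ 0.066 -0.592  0.269] Ftool [ 1.989  3.172 -0.744] 50.94048978493514 39.998191595077515 [587.112  41.914 134.332] [ 3.141 -0.     1.125] q6 0.4550159866870284 -1.2820905447006226
```

>>> {"api": "apply_moves", "payload": {"moves": [[[0, 0, 0], [0, 0, 0.02], 0.6], [[0, 0, 0], [0, 0, 0.04], 0.6]]}}

```text
clock: 13.63
eef_pos: [587.2, 41.9, 134.4]
eef_rot: [3.14, -0.001, 0.999]
wrist_force: [5.2, -0.2, -0.3]
finger_gap: 51.3
finger_force: 40.0
```

```bash
python3 st.py
```

```text
13.6333 M [ 0.012 -0.788  0.314] Ftool [2.67  4.496 0.329] 51.27683408648334 39.997907280921936 [587.228  41.854 134.356] [ 3.14  -0.001  0.999] q6 0.5806946248863266 -1.2785851210355759
```

>>> {"api": "apply_moves", "payload": {"moves": [[[0, 0.002, 0], [0, 0, 0.02], 0.6], [[0, 0.002, 0], [0, 0, 0.04], 0.6]]}}

```text
clock: 13.8
eef_pos: [587.4, 41.7, 134.3]
eef_rot: [3.141, -0.001, 0.874]
wrist_force: [2.3, 1.2, 0.6]
finger_gap: 51.0
finger_force: 40.0
```

```bash
python3 st.py
```

```text
13.8 M [ 0.187 -0.343  0.352] Ftool [ 2.402  0.929 -0.588] 51.036862310660254 39.998236298561096 [587.368  41.746 134.335] [ 3.141 -0.001  0.874] q6 0.7058771173323007 -1.2908843904733658
```

>>> {"api": "apply_moves", "payload": {"moves": [[[0, 0, 0], [0, 0, 0.02], 0.6], [[0, 0, 0], [0, 0, 0.04], 0.6]]}}

```text
clock: 13.97
eef_pos: [587.5, 41.7, 134.3]
eef_rot: [3.141, -0.001, 0.748]
wrist_force: [4.3, 0.3, 0.4]
finger_gap: 51.1
finger_force: 40.0
```

```bash
python3 st.py
```

```text
13.9667 M [ 0.052 -0.515  0.347] Ftool [ 3.402  2.696 -0.356] 51.14226758341817 39.99825954437256 [587.457  41.661 134.336] [ 3.141 -0.001  0.748] q6 0.8315205220191442 -1.2686331197619438
```

>>> {"api": "apply_moves", "payload": {"moves": [[[0, 0, 0], [0, 0, 0.02], 0.6], [[0, 0, 0], [0, 0, 0.04], 0.6]]}}

```text
clock: 14.13
eef_pos: [587.5, 41.5, 134.3]
eef_rot: [3.141, -0.001, 0.622]
wrist_force: [3.5, -0.6, -0.4]
finger_gap: 50.8
finger_force: 40.0
```

```bash
python3 st.py
```

```text
14.1333 M [-0.075 -0.622  0.346] Ftool [2.516 2.548 0.378] 50.79694185117294 39.9980092048645 [587.543  41.543 134.34 ] [ 3.141 -0.001  0.622] q6 0.9571567141194322 -1.2286888808012009
```

>>> {"api": "apply_moves", "payload": {"moves": [[[0, 0, 0], [0, 0, 0.02], 0.6], [[0, 0, 0], [0, 0, 0.04], 0.6]]}}

```text
clock: 14.3
eef_pos: [587.6, 41.4, 134.3]
eef_rot: [3.141, -0.001, 0.497]
wrist_force: [5.3, -1.3, -0.2]
finger_gap: 50.9
finger_force: 40.0
```

```bash
python3 st.py
```

```text
14.3 M [-0.24  -0.752  0.378] Ftool [4.022 3.646 0.169] 50.94117739343395 39.99795198440552 [587.616  41.421 134.35 ] [ 3.141 -0.001  0.497] q6 1.0827903390618114 -1.1748694628477097
```

>>> {"api": "apply_moves", "payload": {"moves": [[[0.001, 0.001, 0], [0, 0, 0.02], 0.6], [[0.001, 0.001, 0], [0, 0, 0.04], 0.6]]}}

```text
clock: 14.47
eef_pos: [587.7, 41.3, 134.3]
eef_rot: [3.141, -0.0, 0.371]
wrist_force: [3.7, -2.0, 0.8]
finger_gap: 51.1
finger_force: 40.0
```

```bash
python3 st.py
```

```text
14.4667 M [-0.215 -0.217  0.438] Ftool [ 2.753  3.189 -0.838] 51.05621663026025 39.998334646224976 [587.702  41.318 134.346] [ 3.141 -0.     0.371] q6 1.2082318315074356 -1.1181092262268066
```

>>> {"api": "apply_moves", "payload": {"moves": [[[0, 0, 0], [0, 0, 0.02], 0.6], [[0, 0, 0], [0, 0, 0.04], 0.6]]}}

```text
clock: 14.63
eef_pos: [587.7, 41.2, 134.3]
eef_rot: [3.141, -0.001, 0.245]
wrist_force: [2.4, -2.1, 0.8]
finger_gap: 50.9
finger_force: 40.0
```

```bash
python3 st.py
```

```text
14.6333 M [-0.369 -0.36   0.495] Ftool [ 1.82   2.606 -0.82 ] 50.891124619011514 39.99830603599548 [587.714  41.207 134.307] [ 3.141 -0.001  0.245] q6 1.333819674300453 -1.0467225685715675
```

The moment is about 0.22 N m above the loose ring's, and joint 6 effort agrees at 0.24, so the clamp force is about 75–80 N. I stop there, release and lift clear.

>>> {"api": "apply_moves", "payload": {"moves": [[[0, 0, 0], [0, 0, 0], 0.6], [[0, 0, 0], [0, 0, 0], 0.25], [[0, 0, 0], [0, 0, 0], 0.25], [[0, 0, 0], [0, 0, 0], 0.25], [[0, 0, 0], [0, 0, 0], 0.25], [[0, 0, -0.1], [0, 0, 0], 0.25], [[0, 0, -0.2], [0, 0, 0], 0.25], [[0, 0, -0.3], [0, 0, 0], 0.25], [[0, 0, -0.4], [0, 0, 0], 0.25], [[0, 0, -0.4], [0, 0, 0], 0.25], [[0, 0, -0.4], [0, 0, 0], 0.25]]}}

```text
clock: 15.55
eef_pos: [587.8, 41.6, 234.9]
eef_rot: [3.141, -0.002, 0.249]
wrist_force: [0.3, -0.5, -0.6]
finger_gap: 70.6
finger_force: 0.0
```

```bash
python3 - <<'E'
exec(open("st.py").read())
from ang import meas
i=viewer.camera_info("wrist"); im=viewer.camera("wrist"); cv2.imwrite("pics/w6.png",im)
meas("pics/w6.png",i)
x,y=proj(i,[586,41.8,150]).astype(int); print(x,y)
c=im[y-75:y+75,x-100:x+100]; cv2.imwrite("pics/crop8.png",cv2.resize(c,(800,600),interpolation=cv2.INTER_CUBIC))
E
```

```text
15.55 M [-0.08   0.123  0.051] Ftool [0.162 0.559 0.552] 70.57612812002539 0.0 [587.787  41.594 234.946] [ 3.141 -0.002  0.249] q6 1.3307251422164037 -0.0014630960140493698
rib px [319 197   7  18  91] [322.253 205.451] pred centre 318 217
len 13.939645693980502 wid 3.874290630244232 rib angle 0.13735941027160534 centroid [596.325  41.278] ang from axis -0.04954984309851275
318 203
```

View pics/crop8.png

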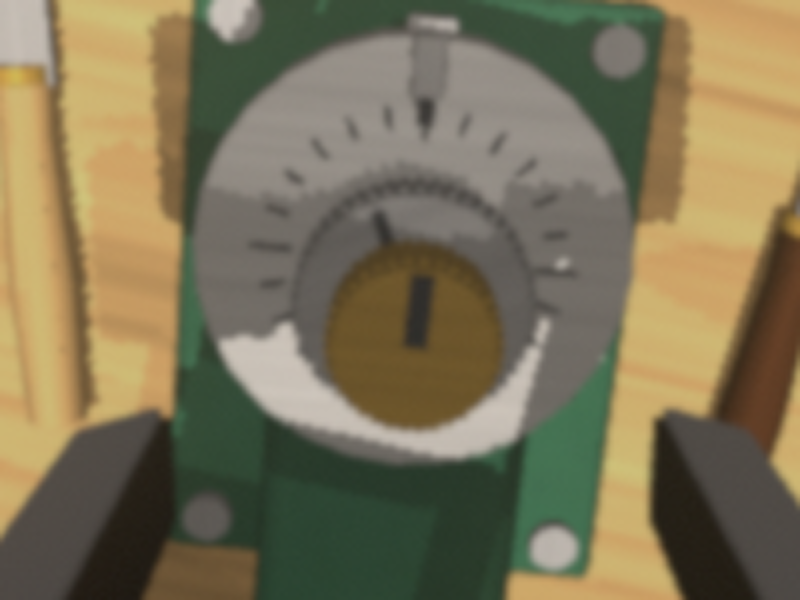

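The crop shows the rib (416,347)→(421,277) and the clip (425,105)→(433,25) pointing the same way to within about 0.03 rad, with nothing touched. I hand in.

```bash
python3 -c "
from cell import manip
print(manip.sign_off())"
```

```text
the job is handed in; nothing more can be done
None
```

The job is handed in (no verdict came back): the lock ring was backed off, the pointer was turned to within about 0.03 rad of the index clip, and the ring was tightened again to an estimated 75–80 N, with the gripper lifted clear at 15.6 s.

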